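# Fit the centrifuge rotor onto its keyed shaft

## Robot

A 6-joint arm with a two-finger parallel gripper is mounted at the origin on the work surface. World frame = base frame: x ahead of the robot, y to its left, z up, the work surface at z = 0. Lengths are in m, angles in rad, forces in N, time in s.
With the tool pointing down it reaches from about 0.375 to 0.9 m from the base axis. Payload 3.1 kg.
Tool frame: the origin (TCP) lies at the centre of the arm's flange, where the gripper is bolted on; the fingertips stand tip_reach ahead of it and the grasp point (between the pads) lies 164 mm ahead of it (tip_reach is the distance from the TCP to the fingertips, in m); z points along the fingers, y is the direction in which the jaws open and shut (so a half turn about z gives the same grasp; the last joint's range is limited). The gripper opens to 87 mm and grips with 3 to 60 N. Pads are 19 mm wide; open, the fingers measure 117 mm over their backs; the gripper's body (75 mm by 190 mm) begins 51 mm behind the grasp point.
Start: joints at [-1.468, 0.527, 1.433, -0, 1.181, -0.178], TCP at [0.174, -0.6, 0.405] pointing down, gripper open.
Joint ranges: [-3.08, 3.08], [-0.75, 2.2], [0.22, 2.44], [-1.43, 4.57], [0, 2.65], [-2.85, 2.85]. Speed limits (rad/s): [2.79, 2.79, 3.14, 3.14, 3.14, 3.14].

## Interface

Orientations are given as a unit quaternion [x, y, z, w].
In Python, from rig import get_obs, camera, hand_in, tip_reach gives the robot as it stands. The module is installed in compiled form; this text tells all that it offers.
- The arm moves only by the tool servo_tool, never from a script. Its argument "steps" is one flat list of numbers, 5 for each row, row after row: the finger opening in m, from 0 to 0.087, then the shift along the tool's x, y, z in m, then the turn about the tool's z in rad. A call has 1 to 12 rows; each row is the pose to reach, as a shift and turn from the pose commanded when the call began, along the tool's axes at that moment; what a row does not reach only later rows make up. A row lasts 1/8 s, in which the tool goes at most 62.5 mm and 10.7 degrees, less where a joint would pass 70% of its speed; a pose out of reach is approached as far as the arm can. A call with a gripper value outside its range is refused whole. The fingers move at their own pace and stop on an object; "force" is the grip in N (left out, the last holds). Time passes only in rows, so rows that repeat a pose let the fingers close. It gives the time, the measured TCP pose, the force and the opening at its end, in the units of the state.
- get_obs(): the state, without advancing time (a new reading comes with each control period).
- camera(name): name is "scene" or "top"; returns a dict with "pixels" (420x560x3 uint8, blue, green, red), "vertical_fov" (degrees; the focal length in pixels is half the picture's height over the tangent of half this angle, whatever the lens; pixels are square), "cx", "cy" (the principal point, pixels), "D" ([k1, k2, p1, p2, k3] as OpenCV has them; the pictures are not rectified), "T" (4x4, takes a point from camera to world coordinates). Camera axes: x right, y up, looking along -z (the intrinsics and any distortion apply to the point x, -y, -z); pixel columns grow to the right and rows downward; lengths in m; the calibration is good to about 2 mm. A picture is of the moment at which its call begins. There is no depth.
- hand_in(): hands the job in, once; it reports no verdict.
The state is a dict: "time": time; "q": joint angles; "joint_velocities": joint speeds; "joint_torque": joint torques, N m; "position": TCP position; "tool_rot": TCP orientation; "ft_force": force on the tool from outside, world axes, zero at the start; "moment": the same for the moment, N m; "grip_width": finger opening in m.
Only numpy, scipy, OpenCV 4.12 (cv2) and the standard library are available. Lean on these libraries where they do the work, as an engineer would, in place of code of your own. Each camera call takes 0.05 s, during which the arm holds its last target.

## Task

Put the loose rotor back on the centrifuge: thread its bore over the shaft, and turn it by feel until its keyway drops over the key on the shaft, so that the rotor sits fully home and level on its seat, then let go. Be gentle with the key, never pressing or twisting hard against it, and leave the lid, tube rack and spray bottle where they stand.

Things in the scene. Friction and masses are not known exactly. Their poses are not given: they have to be found in the camera images.
- rotor: Loose bare-aluminium rotor, 0.3 to 0.55 kg, lying flat on the desk: a disc 120 mm across and 18 mm thick with 8 dark tube wells in its top and a square hub in the middle. A plain 22 mm bore runs right through hub and disc. Origin: centre of the underside; z up along the bore; x points from the axis through the keyway in the bore's wall.
- hub_top (a point): Centre of the rotor hub's top, 60 mm above the rotor's underside, 42 mm above the disc. The hub is 38 mm across its flats (square to x and y): grip it there. The keyway, 7.5 mm wide and reaching 16 mm from the axis, runs the bore's full height and shows as a notch in the hub's top, on the x side.
- shaft: Upright steel shaft in the middle of the centrifuge's bowl, 20 mm in diameter, plain and round from the key up to 45 mm above the seat, then a nose tapering to 8 mm across at 58 mm. It does not turn (braked). Origin: on the axis at seat level; z up; x as the centrifuge's. At most 30 N may act between the rotor and the shaft with its key.
- seat (a point): Centre of the seat, the flat dark steel boss 36 mm across at the shaft's foot, 62 mm above the desk; the rotor's underside rests on it when home. A steel key 6 mm wide stands out of the shaft to 14.5 mm from the axis, from the seat to 12 mm above it: an unaligned rotor stops on it, its underside 12 mm above the seat.
- shaft_tip (a point): Centre of the shaft's top end, 58 mm above the seat. The key's direction is not measured: seen from above it points anywhere within 0.7 rad either side of the shaft's x axis. The rotor drops over it when keyway and key agree to about 0.06 rad.
- machine: Centrifuge, fixed to the desk: white housing 250 x 250 mm and 95 mm high, open at the top in a round bowl 170 mm across and 45 mm deep, with the shaft in its middle. Origin: centre of the underside; x points away from the side with the grey control panel; z up.
- lid: Bystander: grey round lid, 184 mm across, 12 mm thick, with a black knob to 34 mm high, lying on the desk. Origin: centre of the underside.
- rack: Bystander: white tube rack 70 x 200 x 55 mm with some capped tubes to 94 mm high. Origin: centre of the underside; the long side is y.
- spray: Bystander: small white spray bottle 52 mm across, 125 mm high. Origin: centre of the underside.
Things that resemble listed ones, but are neither listed nor needed, are in the scene too. Several things look just like the rotor: the one meant starts nearest to the robot's base.

How it is judged:
At the end, for the whole second after the job is handed in: The rotor is home on the seat: its underside centre within 3 mm of the seat's height and 4 mm of the shaft's axis, upright within 0.05 rad, at rest and let go (z of rotor in the frame of seat between -0.003 and 0.003 m and horizontal distance between rotor and seat below 0.004 m and angle between rotor's own z axis and vertical below 0.05 rad and linear speed of rotor below 0.02 m/s); the robot touches nothing.
It fails at once if the rotor is pressed or twisted against the shaft or its key with more than 30 N (contact force between rotor and shaft above 30 N).
It fails at once if the lid is moved more than 30 mm (distance of lid from where it was at the start of the episode above 0.03 m).
It fails at once if the tube rack is moved more than 30 mm (distance of rack from where it was at the start of the episode above 0.03 m).
It fails at once if the spray bottle is moved more than 30 mm (distance of spray from where it was at the start of the episode above 0.03 m).
It also fails if it takes over 64 s, if anything falls off the work surface, if the arm or the gripper's body presses on something with over 40 N, if the wrist force passes 120 N, or if a joint passes its speed limit or range.

## Working session

There is one attempt and no reset: what is moved stays moved. The work goes in short steps, Python scripts to look and compute and a tool call to move; the robot and the scene stay as the last step left them, time stands still between calls to the robot, and variables do not carry over. Pictures are saved under pics/ and viewed, and the job is handed in when it is done.

Besides the shell and the picture viewer there is one more tool, called by a JSON object that holds its "api" and its "payload". servo_tool: Moves the arm, as the interface text tells. Its arguments: {"type":"object","properties":{"steps":{"type":"array"},"force":{"type":"number"}},"required":["steps"]}

```bash
mkdir -p pics; ls; python3 - <<'E'
from rig import get_obs,camera,tip_reach
import cv2,numpy as np
print(tip_reach); o=get_obs()
for k,v in o.items(): print(k,np.round(v,4))
for n in("scene","top"):
    c=camera(n); cv2.imwrite(f"pics/{n}0.png",c["pixels"]); print(n,c["vertical_fov"],c["cx"],c["cy"],c["D"],np.round(c["T"],4).tolist())
E
```

```text
pics
0.1822
time 0.0
q [-1.4675  0.5285  1.4339 -0.      1.1814 -0.1785]
joint_velocities [ 0.0006  0.001   0.0001 -0.0015  0.0003 -0.0002]
joint_torque [-0.00000e+00 -4.40044e+01 -1.76592e+01  6.34000e-02  5.82000e-02
 -2.00000e-04]
position [ 0.1738 -0.6     0.4038]
tool_rot [ 0.9901  0.1404  0.     -0.0011]
ft_force [ 0.4485  0.748  -0.1876]
moment [ 0.0169 -0.0091 -0.0144]
grip_width 0.0872
scene 54.348984490244625 276.49373904126145 207.40162063662532 [-0.08363615  0.          0.          0.          0.        ] [[0.187, -0.7343, 0.6526, 1.3271], [0.9822, 0.1282, -0.1373, -0.1738], [0.0172, 0.6666, 0.7452, 0.9364], [0.0, 0.0, 0.0, 1.0]]
top 54.770394674419464 281.1676958240959 207.4480170603612 [-0.01417842  0.          0.          0.          0.        ] [[0.0188, 0.991, -0.1324, 0.432], [-0.9997, 0.0163, -0.0197, -0.0227], [-0.0174, 0.1328, 0.991, 1.4397], [0.0, 0.0, 0.0, 1.0]]
```

View pics/scene0.png

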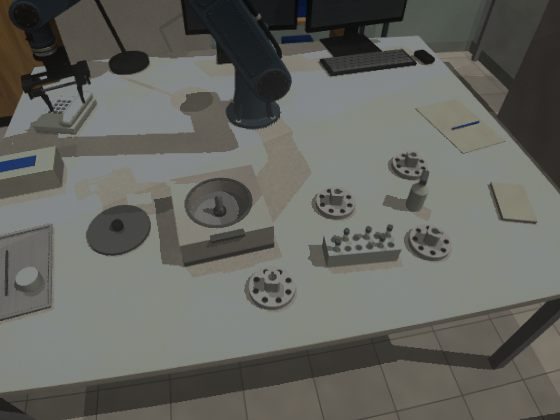

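View pics/top0.png

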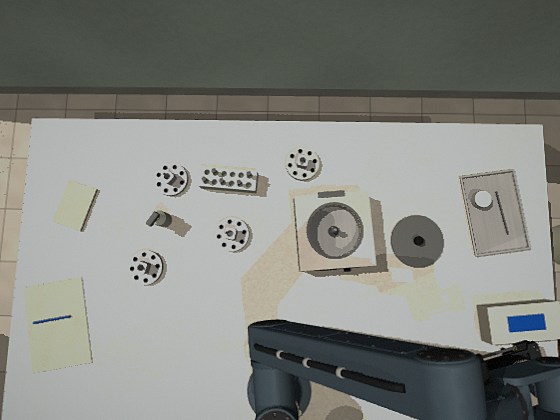

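Both views show four rotor-like things, at top-view pixels (235,235), (148,267), (172,180) and (302,165). The centrifuge is at (335,230) in that view, the lid at (417,241), the rack at (229,178) and the spray bottle at (160,218). Next I'll enlarge crops.

```bash
cat > h.py <<'E'
import numpy as np,cv2
from rig import get_obs,camera
def K(c):
    f=210/np.tan(np.radians(c["vertical_fov"])/2)
    return np.array([[f,0,c["cx"]],[0,f,c["cy"]],[0,0,1.]]),np.array(c["D"],float)
def ray(c,px):
    k,d=K(c); T=np.array(c["T"])
    u=cv2.undistortPoints(np.array([[px]],float),k,d)[0,0]
    v=T[:3,:3]@np.array([u[0],-u[1],-1]); return T[:3,3],v/np.linalg.norm(v)
def atz(c,px,z):
    o,v=ray(c,px); return o+v*(z-o[2])/v[2]
def tri(c1,p1,c2,p2):
    o1,v1=ray(c1,p1);o2,v2=ray(c2,p2)
    A=np.stack([v1,-v2],1); s=np.linalg.lstsq(A,o2-o1,rcond=None)[0]
    a=o1+v1*s[0];b=o2+v2*s[1]; return (a+b)/2,np.linalg.norm(a-b)
def proj(c,P):
    k,d=K(c);T=np.linalg.inv(np.array(c["T"]));P=np.atleast_2d(P)
    q=P@T[:3,:3].T+T[:3,3]; q=q*[1,-1,-1]
    return cv2.projectPoints(q.reshape(-1,1,3),np.zeros(3),np.zeros(3),k,d)[0].reshape(-1,2)
def crop(c,x,y,w,h,s,name):
    im=c["pixels"][y:y+h,x:x+w]; im=cv2.convertScaleAbs(im,alpha=1.3,beta=10)
    cv2.imwrite(f"pics/{name}.png",cv2.resize(im,None,fx=s,fy=s,interpolation=cv2.INTER_CUBIC))
E
python3 - <<'E'
from h import *
t=camera("top");s=camera("scene")
for p in[(235,235),(148,267),(172,180),(302,165)]:
    q=atz(t,p,.03); print(p,q,np.hypot(*q[:2]))
np.save("t.npy",t,allow_pickle=True);np.save("s.npy",s,allow_pickle=True)
crop(t,205,205,60,60,10,"trot");crop(t,285,180,100,100,6,"tmach")
crop(s,305,175,65,50,12,"srot");crop(s,165,165,120,100,6,"smach")
E
```

```text
(235, 235) [0.52089211 0.16442311 0.03      ] 0.5462266514979245
(148, 267) [0.40452157 0.46314297 0.03      ] 0.6149301623884147
(172, 180) [0.71262858 0.39605864 0.03      ] 0.8152925459285545
(302, 165) [ 0.77390624 -0.06588736  0.03      ] 0.7767058728511439
```

View pics/trot.png

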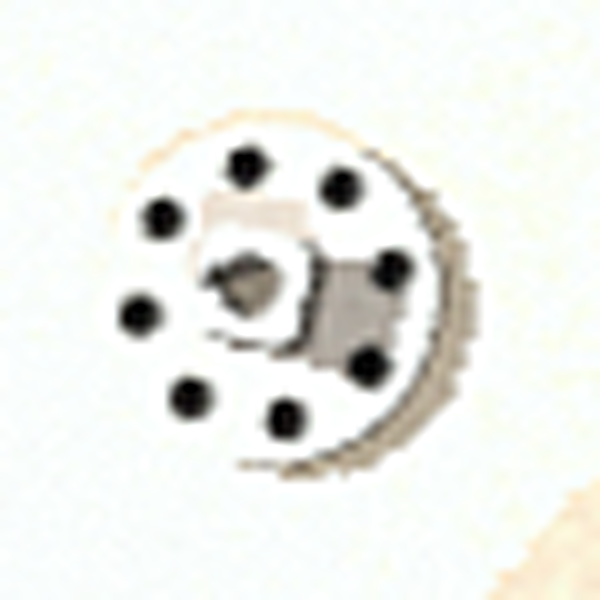

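View pics/srot.png

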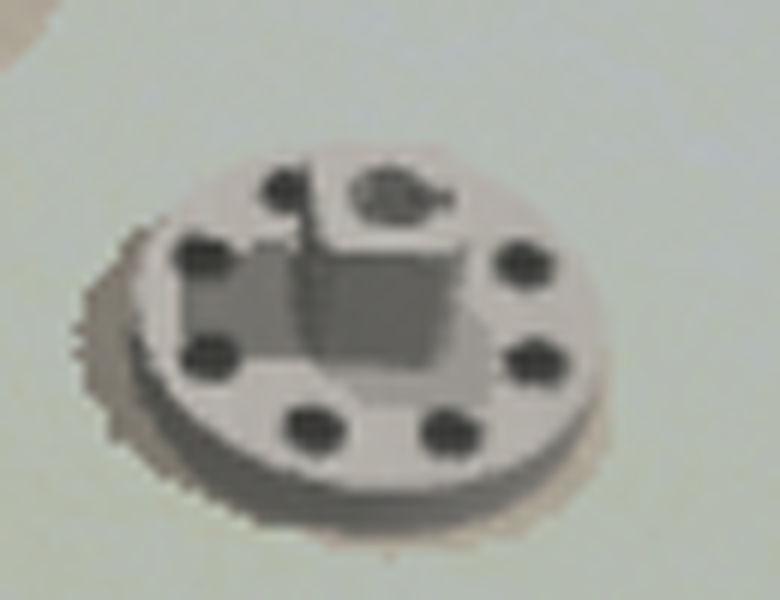

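View pics/tmach.png

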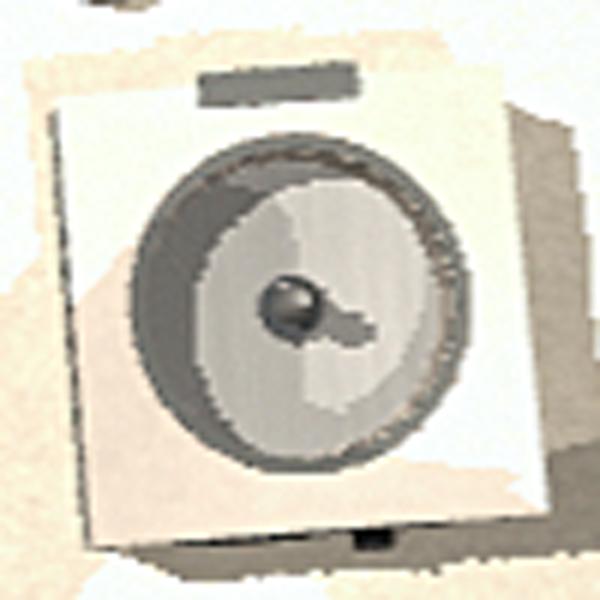

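View pics/smach.png

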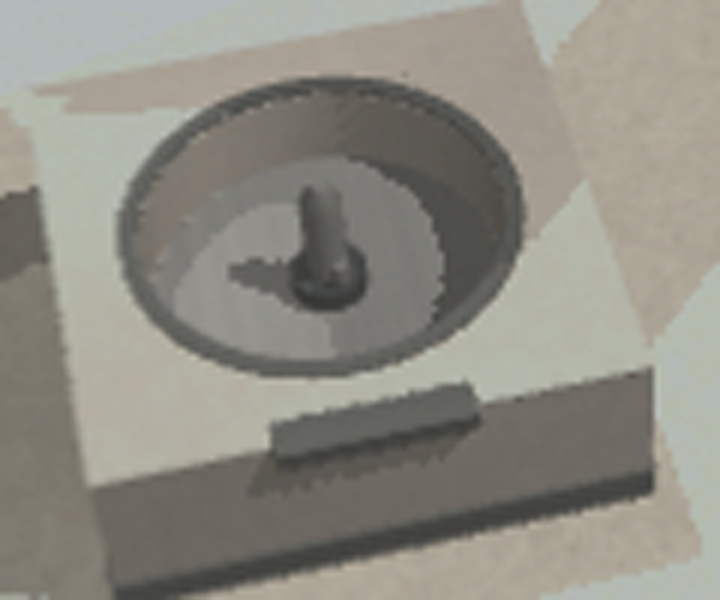

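The target rotor is at top-view (235,235). It is 0.546 m from the base against 0.615 m for the next one, and its keyway notch points image-left. The panel faces away from the robot, so machine x points roughly toward the base. Next I'll zoom on the shaft.

```bash
python3 - <<'E'
from h import *
t=camera("top");s=camera("scene")
np.save("t.npy",t,allow_pickle=True);np.save("s.npy",s,allow_pickle=True)
a=cv2.resize(t["pixels"][218:248,318:352],None,fx=16,fy=16,interpolation=cv2.INTER_CUBIC)
b=cv2.resize(s["pixels"][188:224,198:234],None,fx=16,fy=16,interpolation=cv2.INTER_CUBIC)
b=cv2.convertScaleAbs(b,alpha=1.6)
cv2.imwrite("pics/a.png",a);cv2.imwrite("pics/b.png",b)
E
```

```text
(no output)
```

View pics/a.png

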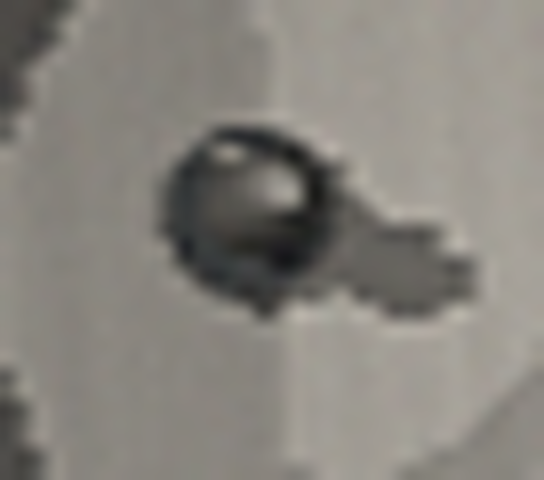

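View pics/b.png

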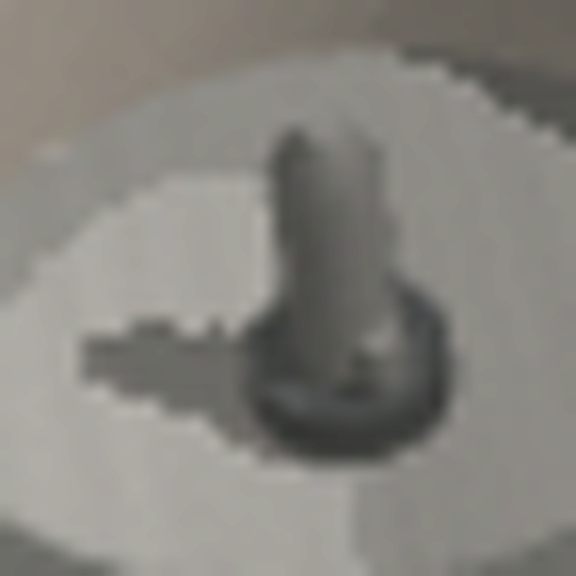

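```bash
cat > fit.py <<'E'
from h import *
from scipy.ndimage import map_coordinates
from scipy.optimize import least_squares
t=np.load("t.npy",allow_pickle=True).item();s=np.load("s.npy",allow_pickle=True).item()
def px(p,off,sc): return (np.array(p)+.5)/sc-.5+np.array(off)
# wells
tw=px([(248,167),(342,188),(393,269),(369,367),(287,419),(190,399),(139,315),(162,218)],(205,205),10)
sw=px([(203,256),(209,357),(315,430),(451,432),(537,362),(524,264)],(305,175),12)
def circ(P):
    A=np.c_[2*P[:,:2],np.ones(len(P))];r=np.linalg.lstsq(A,(P[:,:2]**2).sum(1),rcond=None)[0]
    return r[:2],np.sqrt(r[2]+r[:2]@r[:2])
for c,w in((t,tw),(s,sw)):
    P=np.array([atz(c,p,.018) for p in w]);ce,r=circ(P);a=np.degrees(np.arctan2(*(P[:,:2]-ce).T[::-1]))
    print("wells",ce,r,np.round(a,1),"mod45",np.round(np.mod(a,45),1))
# joint fit of wells: x,y,z,yaw,r
def model(p):
    x,y,z,th,r=p;out=[]
    for c,w in((t,tw),(s,sw)):
        a=th+np.arange(8)*np.pi/4
        q=proj(c,np.c_[x+r*np.cos(a),y+r*np.sin(a),np.full(8,z)])
        d=np.linalg.norm(w[:,None]-q[None],axis=2);j=d.argmin(1);out.append((w-q[j]).ravel())
    return np.concatenate(out)
for th0 in np.radians([-10,0,10,20,30]):
    r=least_squares(model,[.52,.164,.018,th0,.043]);print("joint",np.round(r.x,4),np.degrees(r.x[3])%45,r.cost)
# hub top
print("bore",tri(t,px((250,286),(205,205),10),s,px((390,196),(305,175),12)))
print("notch",tri(t,px((213,278),(205,205),10),s,px((443,198),(305,175),12)))
# seat circle, rim
print("seat", [atz(t,px((247,215),(318,218),16),.062),atz(s,px((349,368),(198,188),16),.062)])
print("tip tri", tri(t,px((228,153),(318,218),16),s,px((330,125),(198,188),16)))
def rim(c,ce,z,R,r0,r1):
    g=cv2.cvtColor(c["pixels"],cv2.COLOR_BGR2GRAY).astype(float);rr=np.linspace(r0,r1,80)
    for it in range(4):
        P=[]
        for a in np.linspace(0,2*np.pi,120,endpoint=False):
            L=np.c_[ce[0]+rr*np.cos(a),ce[1]+rr*np.sin(a),np.full(80,z)];q=proj(c,L)
            v=map_coordinates(g,[q[:,1],q[:,0]],order=1);d=np.gradient(np.convolve(np.pad(v,3,mode='edge'),np.ones(7)/7,'valid'))
            P.append(L[d.argmax()])
        P=np.array(P)
        for _ in range(4):
            c2,R2=circ(P);e=abs(np.linalg.norm(P[:,:2]-c2,axis=1)-R2);P=P[e<max(2*np.median(e),.0008)]
        ce=c2
    return c2,R2,len(P),e.mean()
c0=atz(t,(334.6,230),.095)[:2]
print("rim t",rim(t,c0,.095,.085,.075,.097));print("rim s",rim(s,c0,.095,.085,.075,.097))
E
python3 fit.py
```

```text
wells [0.52560734 0.1798666 ] 0.045268347558807626 [  10.   -34.6  -78.5 -124.3 -168.4  146.2  101.1   55.7] mod45 [10.  10.4 11.5 10.7 11.6 11.2 11.1 10.7]
wells [0.52500787 0.17891934] 0.04520330401218602 [-124.4  -78.5  -33.4   11.3   56.1  100.6] mod45 [10.6 11.5 11.6 11.3 11.1 10.6]
joint [ 0.5232  0.1695  0.0172 -0.2396  0.0447] 31.26998185328468 98.60361147174677
joint [ 0.5205  0.1706  0.0189 -0.1295  0.045 ] 37.58045889203474 108.4176798816729
joint [0.5255 0.1793 0.0184 0.1899 0.0452] 10.878367061610431 0.15694221557034588
joint [0.5255 0.1793 0.0184 0.1899 0.0452] 10.878367084756897 0.1569422155703214
joint [0.5232 0.1695 0.0172 0.5458 0.0447] 31.269982542809455 98.60361147174683
bore (array([0.52500702, 0.17935357, 0.05949465]), np.float64(5.0777788644996224e-05))
notch (array([0.52758053, 0.19233115, 0.05911557]), np.float64(0.0002469417930630249))
seat [array([ 0.538439  , -0.17274417,  0.062     ]), array([ 0.54509127, -0.17508907,  0.062     ])]
tip tri (array([ 0.54569167, -0.16755386,  0.12388723]), np.float64(0.01084964151707298))
rim t (array([ 0.5394357 , -0.17442239]), np.float64(0.0944602799100014), 90, np.float64(0.0003567396317553766))
rim s (array([ 0.53887183, -0.17514259]), np.float64(0.09540985388495787), 101, np.float64(0.00032971985915928584))
```

The two views agree on the rotor: centre (0.525, 0.179), bore top at z = 0.0595 against 0.060 in the text, and keyway yaw about 78.4°. The rim fit puts the shaft axis near (0.539, −0.175). I'll check that with an overlay and compute the first move.

```bash
cat > mv.py <<'E'
from h import *
def goal(x,y,z,yawdeg):
    o=get_obs();p=np.array(o["position"]);from scipy.spatial.transform import Rotation as R
    M=R.from_quat(o["tool_rot"]).as_matrix();yaw=np.degrees(np.arctan2(M[1,0],M[0,0]))
    d=M.T@(np.array([x,y,z])-p);tw=-np.radians((yawdeg-yaw+180)%360-180)
    print("t",o["time"],"pos",np.round(p,4),"yaw",round(yaw,2),"tilt",np.round(M[:,2],4),"w",o["grip_width"],"F",np.round(o["ft_force"],2),"M",np.round(o["moment"],3),"q",np.round(o["q"],2))
    print("shift",np.round(d,4),"turn",round(tw,4))
E
python3 - <<'E'
from h import *
t=np.load("t.npy",allow_pickle=True).item();s=np.load("s.npy",allow_pickle=True).item()
C=np.array([.5392,-.1748]);a=np.linspace(0,2*np.pi,40)
def ring(r,z): return np.c_[C[0]+r*np.cos(a),C[1]+r*np.sin(a),np.full(40,z)]
for c,x0,y0,w,n in((t,300,195,72,"ot"),(s,178,170,80,"os")):
    k=9 if n=="ot" else 8
    im=cv2.convertScaleAbs(cv2.resize(c["pixels"][y0:y0+w,x0:x0+w],None,fx=k,fy=k,interpolation=cv2.INTER_CUBIC),alpha=1.3)
    for r,z,col in((.018,.062,(0,0,255)),(.01,.107,(0,255,0)),(.004,.12,(255,255,0)),(.085,.095,(255,0,255))):
        q=(proj(c,ring(r,z))+.5-[x0,y0])*k-.5
        cv2.polylines(im,[np.round(q).astype(int)],True,col,1)
    cv2.imwrite(f"pics/{n}.png",im)
from mv import goal
goal(.525,.179,.35,-11.6)
for p in [(203,190),(255,190),(160,218),(265,172)]: print(p,atz(t,p,.05))
E
```

```text
t 0.3 pos [ 0.1738 -0.6002  0.4044] yaw 16.15 tilt [-1.e-04  8.e-04 -1.e+00] w 0.08681776442937063 F [-0.26 -0.75 -0.49] M [-0.049  0.036  0.018] q [-1.47  0.53  1.43 -0.    1.18 -0.18]
shift [ 0.554  -0.6508  0.055 ] turn 0.4843
(203, 190) [0.67471672 0.27915114 0.05      ]
(255, 190) [0.67754276 0.0972536  0.05      ]
(160, 218) [0.57387629 0.42467617 0.05      ]
(265, 172) [0.74206572 0.0639362  0.05      ]
```

View pics/ot.png

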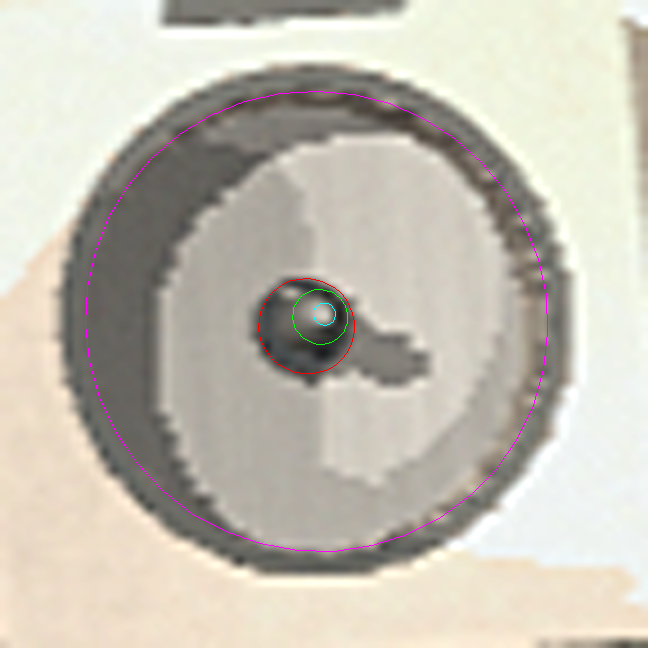

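View pics/os.png

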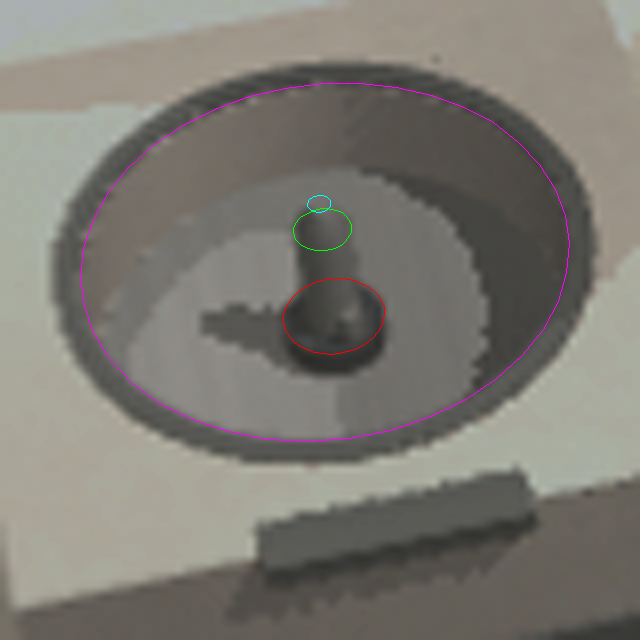

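The overlay matches the seat, shaft and tip to well under a pixel or so in both views. I'll move above the rotor.

{"api": "servo_tool", "payload": {"steps": [0.06, 0.554, -0.651, 0.055, 0.484, 0.06, 0.554, -0.651, 0.055, 0.484, 0.06, 0.554, -0.651, 0.055, 0.484, 0.06, 0.554, -0.651, 0.055, 0.484, 0.06, 0.554, -0.651, 0.055, 0.484, 0.06, 0.554, -0.651, 0.055, 0.484, 0.06, 0.554, -0.651, 0.055, 0.484, 0.06, 0.554, -0.651, 0.055, 0.484, 0.06, 0.554, -0.651, 0.055, 0.484, 0.06, 0.554, -0.651, 0.055, 0.484, 0.06, 0.554, -0.651, 0.055, 0.484, 0.06, 0.554, -0.651, 0.055, 0.484], "force": 15}}

```text
time: 1.8
position: [0.482, 0.0842, 0.3567]
tool_rot: [0.995, -0.101, 0.001, 0.0]
ft_force: [1.0, -0.3, 0.7]
grip_width: 0.0601
```

```bash
python3 -c "
from mv import *
goal(.525,.179,.25,-11.6)"
```

```text
t 1.8 pos [0.482  0.0842 0.3567] yaw -11.56 tilt [ 1.1e-03 -3.0e-04 -1.0e+00] w 0.06006765526741655 F [ 1.01 -0.33  0.72] M [ 0.003 -0.073 -0.027] q [-0.06  0.42  1.82 -0.    0.9   1.72]
shift [ 0.023  -0.1015  0.1067] turn 0.0006
```

{"api": "servo_tool", "payload": {"steps": [0.06, 0.023, -0.1015, 0.107, 0, 0.06, 0.023, -0.1015, 0.107, 0, 0.06, 0.023, -0.1015, 0.107, 0, 0.06, 0.023, -0.1015, 0.107, 0, 0.06, 0.023, -0.1015, 0.107, 0]}}

```text
time: 2.42
position: [0.5241, 0.1764, 0.2502]
tool_rot: [0.995, -0.101, 0.0, 0.0]
ft_force: [0.4, 0.0, 0.0]
grip_width: 0.0599
```

```bash
python3 -c "
from mv import *
goal(.525,.179,.204,-11.6)
t=camera('top');s=camera('scene');crop(t,190,190,90,90,6,'g1t');crop(s,290,150,90,70,8,'g1s')"
```

```text
t 2.425 pos [0.5241 0.1764 0.2502] yaw -11.59 tilt [ 4.e-04 -2.e-04 -1.e+00] w 0.05993031354796947 F [0.37 0.05 0.05] M [ 0.045  0.036 -0.006] q [ 0.12  0.66  1.74 -0.    0.74  1.9 ]
shift [ 0.0003 -0.0027  0.0462] turn 0.0001
```

View pics/g1s.png

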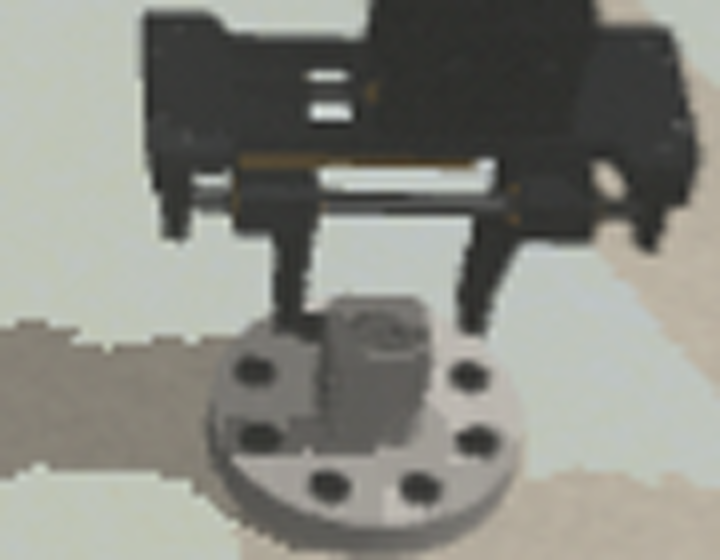

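The scene crop shows the fingers straddling the hub, with tips near (290,325) and (472,325) and the hub between them. I'll descend and grip.

{"api": "servo_tool", "payload": {"steps": [0.06, 0, 0, 0.03, 0, 0.06, 0, 0, 0.045, 0, 0.06, 0, 0, 0.046, 0, 0.06, 0, 0, 0.046, 0]}}

```text
time: 3.02
position: [0.5245, 0.1767, 0.2042]
tool_rot: [0.995, -0.101, 0.0, -0.0]
ft_force: [0.4, 0.0, 1.3]
grip_width: 0.0597
```

```bash
python3 -c "
from mv import *
goal(.525,.179,.204,-11.6)"
```

```text
t 3.025 pos [0.5245 0.1767 0.2042] yaw -11.61 tilt [ 1.e-03  1.e-04 -1.e+00] w 0.05971501483018806 F [0.42 0.02 1.25] M [-0.004  0.005  0.019] q [0.12 0.74 1.75 0.   0.65 1.9 ]
shift [ 0.0001 -0.0024  0.0002] turn -0.0001
```

{"api": "servo_tool", "payload": {"steps": [0.06, 0, -0.0024, 0, 0, 0.06, 0, -0.0024, 0, 0, 0.03, 0, -0.0024, 0, 0, 0.03, 0, -0.0024, 0, 0, 0.03, 0, -0.0024, 0, 0, 0.03, 0, -0.0024, 0, 0, 0.03, 0, -0.0024, 0, 0, 0.03, 0, -0.0024, 0, 0], "force": 20}}

```text
time: 4.03
position: [0.5246, 0.179, 0.2036]
tool_rot: [0.995, -0.101, -0.0, 0.0]
ft_force: [-1.0, -3.1, 1.4]
grip_width: 0.038
```

```bash
python3 -c "
from mv import *
goal(.525,.179,.204,-11.6)"
```

```text
t 4.025 pos [0.5246 0.179  0.2036] yaw -11.57 tilt [-5.e-04 -4.e-04 -1.e+00] w 0.03795272539725402 F [-1.05 -3.15  1.35] M [-0.492  0.118  0.023] q [ 0.13  0.74  1.75 -0.    0.65  1.9 ]
shift [ 0.0004 -0.0001 -0.0004] turn 0.0005
```

{"api": "servo_tool", "payload": {"steps": [0.03, 0, 0, -0.02, 0, 0.03, 0, 0, -0.06, 0, 0.03, 0, 0, -0.11, 0, 0.03, 0, 0, -0.14, 0, 0.03, 0, 0, -0.15, 0, 0.03, 0, 0, -0.15, 0, 0.03, 0, 0, -0.15, 0]}}

```text
time: 4.9
position: [0.524, 0.1792, 0.3518]
tool_rot: [0.995, -0.101, -0.002, 0.0]
ft_force: [0.1, -0.7, -3.6]
grip_width: 0.0383
```

```bash
python3 -c "
from mv import *
goal(.539,-.175,.354,95.3)
s=camera('scene');crop(s,290,80,100,80,7,'l1')"
```

```text
t 4.9 pos [0.524  0.1792 0.3518] yaw -11.59 tilt [-3.9e-03 -3.0e-04 -1.0e+00] w 0.038301782604207725 F [ 0.07 -0.69 -3.58] M [-0.048  0.034 -0.021] q [0.13 0.5  1.67 0.   0.98 1.9 ]
shift [ 0.0858  0.344  -0.0022] turn -1.8655
```

View pics/l1.png

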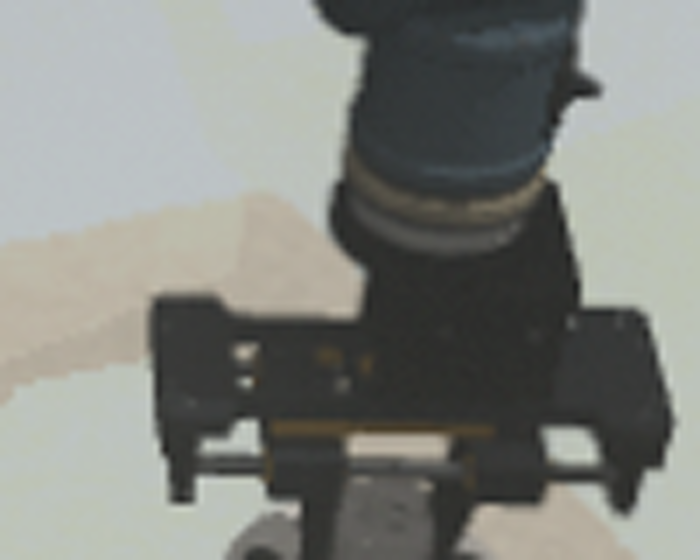

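The rotor is lifted with about 3.6 N on the wrist. I'll carry it over the shaft, with the keyway at one end of the search range (142°).

{"api": "servo_tool", "payload": {"steps": [0.03, 0.01, 0.04, -0.002, -0.12, 0.03, 0.022, 0.09, -0.002, -0.27, 0.03, 0.035, 0.14, -0.002, -0.42, 0.03, 0.047, 0.19, -0.002, -0.57, 0.03, 0.06, 0.24, -0.002, -0.72, 0.03, 0.072, 0.29, -0.002, -0.87, 0.03, 0.081, 0.325, -0.002, -1.0, 0.03, 0.0858, 0.344, -0.002, -1.08, 0.03, 0.0858, 0.344, -0.002, -1.11, 0.03, 0.0858, 0.344, -0.002, -1.11, 0.03, 0.0858, 0.344, -0.002, -1.11]}}

```text
time: 6.32
position: [0.5395, -0.1737, 0.3551]
tool_rot: [0.899, 0.439, -0.0, -0.001]
ft_force: [-0.5, -0.4, -3.1]
grip_width: 0.0381
```

```bash
python3 -c "
from mv import *
goal(.539,-.175,.354,52)
s=camera('scene');t=camera('top');crop(s,150,60,140,170,4,'o1s');crop(t,280,170,120,120,5,'o1t')
np.save('t2.npy',t,allow_pickle=True);np.save('s2.npy',s,allow_pickle=True)
"
```

```text
t 6.325 pos [ 0.5395 -0.1737  0.3551] yaw 52.05 tilt [-0.0012  0.001  -1.    ] w 0.038101982271596224 F [-0.53 -0.41 -3.1 ] M [-0.016 -0.005 -0.006] q [-0.51  0.51  1.63  0.    1.    0.15]
shift [-0.0013  0.0004  0.0011] turn 0.0009
```

View pics/o1s.png

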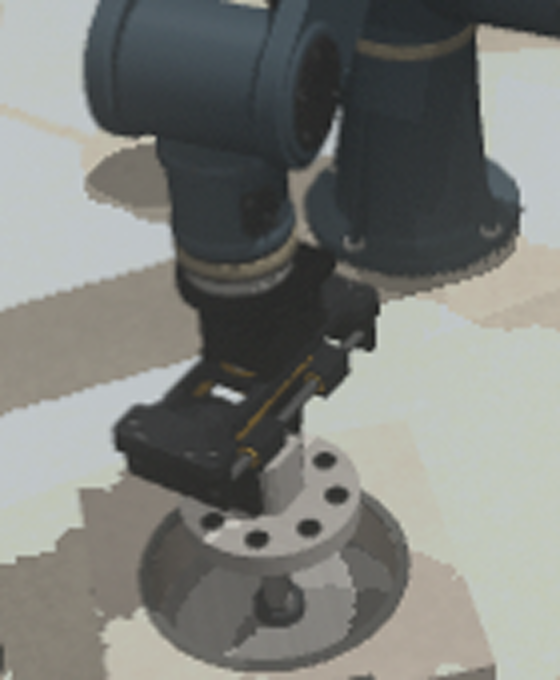

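View pics/o1t.png

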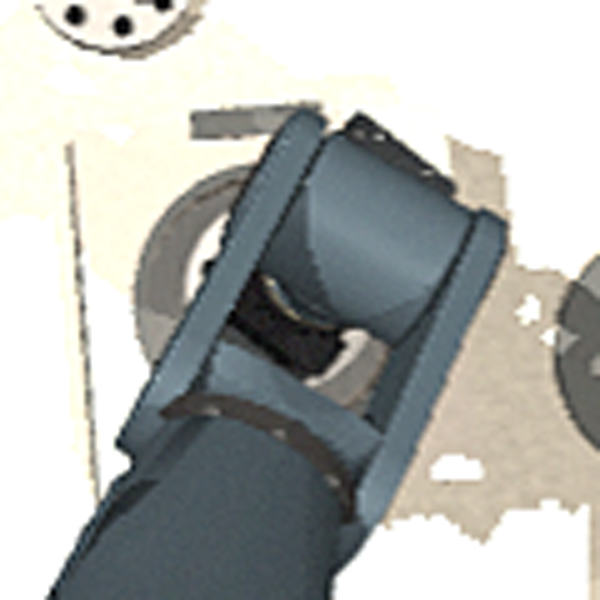

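```bash
python3 - <<'E'
from h import *
from scipy.optimize import least_squares
s=np.load("s2.npy",allow_pickle=True).item()
cv2.imwrite("pics/o2.png",cv2.convertScaleAbs(cv2.resize(s["pixels"][164:206,190:248],None,fx=12,fy=12,interpolation=cv2.INTER_CUBIC),alpha=1.4))
E
```

```text
(no output)
```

View pics/o2.png

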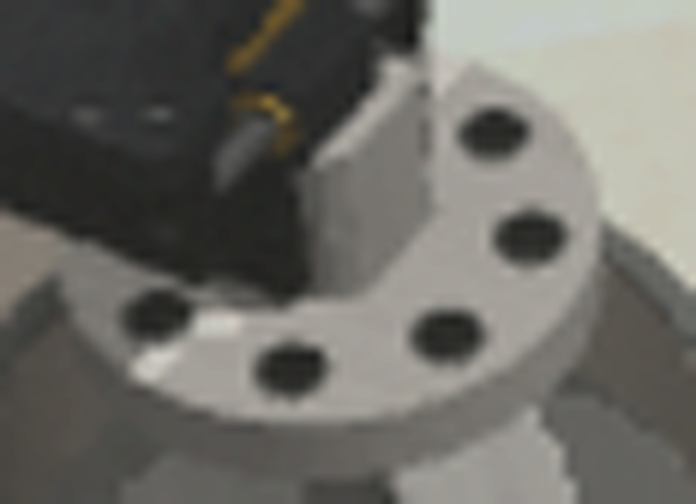

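```bash
python3 - <<'E'
from h import *
from scipy.optimize import least_squares
s=np.load("s2.npy",allow_pickle=True).item()
w=(np.array([(494,133),(530,238),(448,335),(290,371),(157,315)])+.5)/12-.5+[190,164]
def mk(z):
    def m(p):
        x,y,th=p;a=th+np.arange(8)*np.pi/4
        q=proj(s,np.c_[x+.0452*np.cos(a),y+.0452*np.sin(a),np.full(8,z)])
        d=np.linalg.norm(w[:,None]-q[None],axis=2);return (w-q[d.argmin(1)]).ravel()
    return m
for z in(.166,.169,.172):
    best=min((least_squares(mk(z),[.54,-.174,t]) for t in np.radians([10,20,30,40,50])),key=lambda r:r.cost)
    print(z,best.x,np.degrees(best.x[2])%45,best.cost)
def m4(p): return mk(p[3])(p[:3])
b=min((least_squares(m4,[.54,-.174,t,.169]) for t in np.radians([10,20,30,40,50])),key=lambda r:r.cost);print(b.x,np.degrees(b.x[2])%45,b.cost)
E
```

```text
0.166 [ 0.53603386 -0.17167255  0.51288174] 29.38595930814952 0.033879110632673404
0.169 [ 0.53903637 -0.17173087  0.51354887] 29.42418259888979 0.020352293731792884
0.172 [ 0.54203888 -0.17178927  0.51422173] 29.462734607804926 0.020452787813437356
[ 0.54051862 -0.17175969  0.51388031  0.17048101] 29.4431732037308 0.01867914809583407
```

```bash
python3 - <<'E'
from h import *
s=np.load("s.npy",allow_pickle=True).item();t=np.load("t.npy",allow_pickle=True).item()
g=cv2.cvtColor(s["pixels"],cv2.COLOR_BGR2GRAY)
print("cols 210..228")
for r in range(193,218): print(r,g[r,210:229])
for z in(.075,.085,.095,.105,.115,.12): print(z,proj(s,[[.539,-.175,z],[.539,-.185,z],[.539,-.165,z]]).round(1).tolist())
E
```

```text
cols 210..228
193 [87 88 88 89 88 87 86 87 88 88 87 87 88 88 87 88 88 87 58]
194 [88 88 88 88 88 88 87 88 87 87 88 87 87 88 88 87 89 87 86]
195 [87 88 89 88 88 87 86 86 87 83 86 87 87 88 88 86 88 88 86]
196 [88 88 87 87 88 74 59 78 83 80 77 85 87 88 87 87 88 89 88]
197 [88 87 88 87 85 57 52 62 74 77 73 71 86 87 88 87 87 88 86]
198 [89 89 88 88 77 50 54 61 69 73 72 71 86 87 87 88 87 88 87]
199 [102 103 102 102  88  54  52  58  66  70  71  70  86  87  87  88  88  87
  88]
200 [102 103 102 102  88  55  51  56  62  65  69  69  85  87  88  88  88  86
  88]
201 [101 102 103 102 102  57  50  53  58  63  67  68  76  87  87  88  87  87
  88]
202 [101 102 103 102 102  57  49  52  57  62  66  68  71  86  86  88  88  87
  88]
203 [101 102 103 102 102  66  51  50  55  60  65  67  74  86  87  87  88  87
  86]
204 [101 101 103 103 102  74  51  49  55  61  65  67  73  86  87  87  88  87
  87]
205 [102 102 102 104 103  74  52  50  54  59  64  67  60  73  84  86  88  87
  87]
206 [102 101 102 103 100  63  50  49  53  60  64  66  61  50  64  83  88  87
  87]
207 [104 100 102 100  72  45  47  49  53  58
[... 397 characters left out ...]
51 48 48 48 47 47 47 42 40 42 84 86 86]
214 [104  76  66  65  46  36  35  38  39  41  41  40  39  38  41  63  84  86
  86]
215 [104 104  77  71  65  45  36  35  35  36  36  37  40  46  62  85  86  85
  86]
216 [103 104 103 102  75  70  58  48  45  44  45  47  62  84  84  84  85  86
  86]
217 [103 104 104 103 102 102 102  90  88  89  87  86  84  85  85  85  84  85
  86]
0.075 [[218.8, 205.9], [215.2, 206.4], [222.3, 205.5]]
0.085 [[218.5, 203.5], [214.9, 204.0], [222.0, 203.1]]
0.095 [[218.1, 201.1], [214.6, 201.6], [221.7, 200.7]]
0.105 [[217.8, 198.7], [214.2, 199.1], [221.4, 198.2]]
0.115 [[217.5, 196.2], [213.9, 196.6], [221.1, 195.7]]
0.12 [[217.3, 194.9], [213.7, 195.4], [221.0, 194.5]]
```

The scene view puts the held rotor at y = −0.1717 and the shaft at −0.1745, both from the same camera. I'll shift about −2.7 mm in y and lower toward the nose.

```bash
python3 -c "
from mv import *
goal(.5395,-.1763,.325,52)"
```

```text
t 6.425 pos [ 0.5396 -0.174   0.3555] yaw 52.07 tilt [-3.e-04  3.e-04 -1.e+00] w 0.03790451787361584 F [ 0.13  0.47 -3.61] M [-0.065 -0.003  0.012] q [-0.51  0.51  1.63  0.    1.    0.15]
shift [-0.0019  0.0014  0.0305] turn 0.0012
```

{"api": "servo_tool", "payload": {"steps": [0.03, -0.0019, 0.0014, 0.008, 0, 0.03, -0.0019, 0.0014, 0.018, 0, 0.03, -0.0019, 0.0014, 0.026, 0, 0.03, -0.0019, 0.0014, 0.03, 0, 0.03, -0.0019, 0.0014, 0.03, 0, 0.03, -0.0019, 0.0014, 0.03, 0]}}

```text
time: 7.18
position: [0.5397, -0.1774, 0.3258]
tool_rot: [0.899, 0.438, 0.0, 0.0]
ft_force: [0.0, 0.7, -4.6]
grip_width: 0.0381
```

```bash
python3 -c "
from mv import *
goal(.5395,-.1763,.325,52)
s=camera('scene')
cv2.imwrite('pics/o3.png',cv2.convertScaleAbs(cv2.resize(s['pixels'][168:224,190:248],None,fx=11,fy=11,interpolation=cv2.INTER_CUBIC),alpha=1.4))"
```

```text
t 7.175 pos [ 0.5397 -0.1774  0.3258] yaw 52.01 tilt [ 5.e-04 -3.e-04 -1.e+00] w 0.0380962631309784 F [ 0.04  0.75 -4.64] M [-0.028 -0.038 -0.021] q [-0.51  0.56  1.65  0.    0.93  0.15]
shift [ 0.0008 -0.0009  0.0008] turn 0.0002
```

View pics/o3.png

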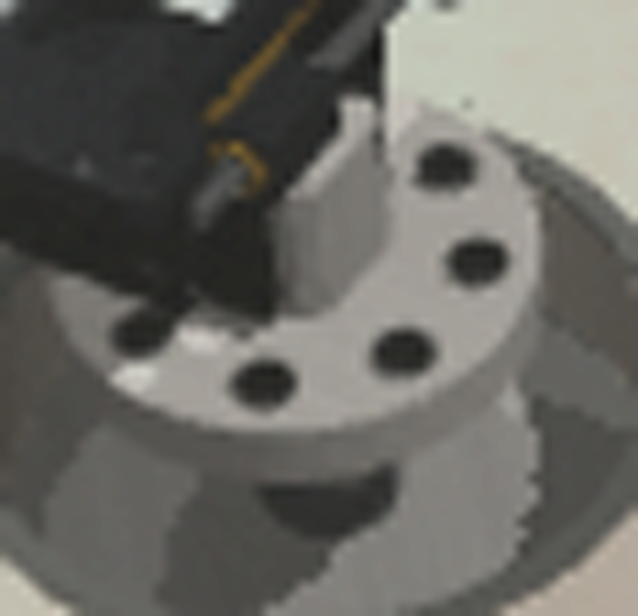

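```bash
cat > wf.py <<'E'
from h import *
from scipy.optimize import least_squares
def wells(s,w,z,g=(.54,-.174)):
    def m(p):
        x,y,th=p;a=th+np.arange(8)*np.pi/4
        q=proj(s,np.c_[x+.0452*np.cos(a),y+.0452*np.sin(a),np.full(8,z)])
        d=np.linalg.norm(w[:,None]-q[None],axis=2);return (w-q[d.argmin(1)]).ravel()
    b=min((least_squares(m,[*g,t]) for t in np.radians([10,20,30,40,50])),key=lambda r:r.cost)
    return np.round(b.x[:2],4),np.degrees(b.x[2])%45,b.cost
E
python3 - <<'E'
from wf import *
s=np.load("s2.npy",allow_pickle=True).item()
w=(np.array([(444,166),(477,262),(403,352),(263,384),(143,335)])+.5)/11-.5+[190,168]
print(wells(s,w,.1398))
from mv import goal; goal(.54,-.176,.31,52)
E
```

```text
(array([ 0.54  , -0.1758]), np.float64(29.8486169868746), np.float64(0.007491454390228178))
t 7.225 pos [ 0.5397 -0.1774  0.3259] yaw 52.01 tilt [ 6.e-04 -4.e-04 -1.e+00] w 0.0378827174355437 F [-0.27 -0.74 -3.28] M [-0.032 -0.082 -0.006] q [-0.51  0.56  1.65 -0.    0.93  0.15]
shift [ 0.0013 -0.0006  0.0159] turn 0.0002
```

{"api": "servo_tool", "payload": {"steps": [0.03, 0.0005, -0.001, 0.002, 0, 0.03, 0.0005, -0.001, 0.005, 0, 0.03, 0.0005, -0.001, 0.008, 0, 0.03, 0.0005, -0.001, 0.01, 0, 0.03, 0.0005, -0.001, 0.012, 0, 0.03, 0.0005, -0.001, 0.012, 0, 0.03, 0.0005, -0.001, 0.012, 0]}}

```text
time: 8.1
position: [0.5391, -0.1763, 0.3136]
tool_rot: [0.899, 0.438, 0.0, 0.0]
ft_force: [-0.2, -0.6, -4.0]
grip_width: 0.0379
```

```bash
python3 -c "
from mv import *
goal(.5392,-.1764,.300,52)"
```

```text
t 8.1 pos [ 0.5391 -0.1763  0.3136] yaw 52.01 tilt [ 1.e-04 -0.e+00 -1.e+00] w 0.0379052705919921 F [-0.16 -0.64 -4.03] M [-0.036 -0.069  0.019] q [-0.51  0.57  1.66  0.    0.91  0.15]
shift [-0.      0.0001  0.0136] turn 0.0002
```

{"api": "servo_tool", "payload": {"steps": [0.03, 0, 0, 0.001, 0, 0.03, 0, 0, 0.002, 0, 0.03, 0, 0, 0.003, 0, 0.03, 0, 0, 0.004, 0, 0.03, 0, 0, 0.005, 0, 0.03, 0, 0, 0.005, 0, 0.03, 0, 0, 0.005, 0]}}

```text
time: 8.98
position: [0.5391, -0.1763, 0.3086]
tool_rot: [0.899, 0.438, 0.0, 0.0]
ft_force: [0.9, -0.2, -4.9]
grip_width: 0.0377
```

```bash
python3 -c "
from mv import *
goal(.5392,-.1764,.300,52)"
```

```text
t 8.975 pos [ 0.5391 -0.1763  0.3086] yaw 52.01 tilt [ 0. -0. -1.] w 0.03772685336383691 F [ 0.93 -0.16 -4.94] M [-0.035 -0.008 -0.021] q [-0.51  0.58  1.67 -0.    0.89  0.15]
shift [0.     0.0001 0.0086] turn 0.0002
```

{"api": "servo_tool", "payload": {"steps": [0.03, 0, 0, 0.002, 0, 0.03, 0, 0, 0.005, 0, 0.03, 0, 0, 0.008, 0, 0.03, 0, 0, 0.011, 0, 0.03, 0, 0, 0.014, 0, 0.03, 0, 0, 0.014, 0, 0.03, 0, 0, 0.014, 0]}}

```text
time: 9.85
position: [0.5391, -0.1764, 0.2946]
tool_rot: [0.899, 0.438, 0.0, 0.0]
ft_force: [0.4, -0.1, -4.5]
grip_width: 0.0383
```

```bash
python3 -c "
from mv import *
goal(.5392,-.1764,.28,52)"
```

```text
t 9.85 pos [ 0.5391 -0.1764  0.2946] yaw 52.01 tilt [ 1.e-04 -0.e+00 -1.e+00] w 0.03834227728507746 F [ 0.39 -0.06 -4.47] M [-0.064 -0.077 -0.055] q [-0.51  0.6   1.68  0.    0.86  0.15]
shift [0.     0.0001 0.0146] turn 0.0002
```

{"api": "servo_tool", "payload": {"steps": [0.03, 0, 0, 0.003, 0, 0.03, 0, 0, 0.006, 0, 0.03, 0, 0, 0.01, 0, 0.03, 0, 0, 0.013, 0, 0.03, 0, 0, 0.0145, 0, 0.03, 0, 0, 0.0145, 0, 0.03, 0, 0, 0.0145, 0], "force": 10}}

```text
time: 10.72
position: [0.5391, -0.1764, 0.2802]
tool_rot: [0.899, 0.438, 0.0, 0.0]
ft_force: [-0.6, -0.7, -4.1]
grip_width: 0.0384
```

```bash
python3 -c "
from mv import *
goal(.5392,-.1764,.278,52)"
```

```text
t 10.725 pos [ 0.5391 -0.1764  0.2802] yaw 52.01 tilt [ 2.e-04 -1.e-04 -1.e+00] w 0.038411873981928364 F [-0.61 -0.66 -4.13] M [-0.107 -0.055 -0.008] q [-0.51  0.62  1.69  0.    0.83  0.15]
shift [0.     0.0001 0.0022] turn 0.0002
```

Still hanging free. Now I'll go down in small steps to feel for the key.

{"api": "servo_tool", "payload": {"steps": [0.03, 0, 0, 0.0005, 0, 0.03, 0, 0, 0.001, 0, 0.03, 0, 0, 0.0015, 0, 0.03, 0, 0, 0.0015, 0]}}

```text
time: 11.22
position: [0.5391, -0.1763, 0.2785]
tool_rot: [0.899, 0.438, -0.0, -0.0]
ft_force: [-0.2, -0.5, -3.9]
grip_width: 0.0378
```

{"api": "servo_tool", "payload": {"steps": [0.03, 0, 0, 0.0003, 0, 0.03, 0, 0, 0.0006, 0, 0.03, 0, 0, 0.0006, 0]}}

```text
time: 11.6
position: [0.5391, -0.1763, 0.278]
tool_rot: [0.899, 0.438, -0.0, -0.0]
ft_force: [-0.2, -0.2, -3.2]
grip_width: 0.0376
```

{"api": "servo_tool", "payload": {"steps": [0.03, 0, 0, 0.0003, 0, 0.03, 0, 0, 0.0006, 0, 0.03, 0, 0, 0.0006, 0]}}

```text
time: 11.98
position: [0.5391, -0.1763, 0.2776]
tool_rot: [0.899, 0.438, 0.0, 0.0]
ft_force: [-0.6, -0.4, -3.5]
grip_width: 0.0378
```

{"api": "servo_tool", "payload": {"steps": [0.03, 0, 0, 0.0003, 0, 0.03, 0, 0, 0.0006, 0, 0.03, 0, 0, 0.0006, 0]}}

```text
time: 12.35
position: [0.5391, -0.1763, 0.2773]
tool_rot: [0.899, 0.439, 0.0, 0.0]
ft_force: [-1.4, 0.7, 2.3]
grip_width: 0.0379
```

{"api": "servo_tool", "payload": {"steps": [0.03, 0, 0, 0.0003, 0, 0.03, 0, 0, 0.0006, 0, 0.03, 0, 0, 0.0006, 0]}}

```text
time: 12.72
position: [0.5391, -0.1763, 0.277]
tool_rot: [0.899, 0.439, 0.0, 0.0]
ft_force: [-3.4, 0.2, 7.2]
grip_width: 0.0379
```

Contact came at TCP z ≈ 0.2775, which is the expected key-top height of 12 mm. I'll ease the press slightly and start turning in 0.1 rad calls.

{"api": "servo_tool", "payload": {"steps": [0.03, 0, 0, -0.0004, 0, 0.03, 0, 0, -0.0004, -0.05, 0.03, 0, 0, -0.0004, -0.1, 0.03, 0, 0, -0.0004, -0.1]}}

```text
time: 13.22
position: [0.5395, -0.177, 0.2772]
tool_rot: [0.876, 0.483, 0.0, 0.001]
ft_force: [-1.0, -2.4, 4.5]
grip_width: 0.0379
```

{"api": "servo_tool", "payload": {"steps": [0.03, 0, 0, 0, -0.05, 0.03, 0, 0, 0, -0.1, 0.03, 0, 0, 0, -0.1]}}

```text
time: 13.6
position: [0.5397, -0.1771, 0.2772]
tool_rot: [0.851, 0.525, 0.0, 0.002]
ft_force: [-0.6, -3.4, 5.5]
grip_width: 0.0379
```

{"api": "servo_tool", "payload": {"steps": [0.03, -0.0005, 0.0007, 0, -0.05, 0.03, -0.0005, 0.0007, 0, -0.1, 0.03, -0.0005, 0.0007, 0, -0.1]}}

```text
time: 13.98
position: [0.54, -0.1773, 0.2771]
tool_rot: [0.824, 0.567, 0.001, 0.001]
ft_force: [-0.9, -2.4, 5.7]
grip_width: 0.0376
```

```bash
python3 -c "
from mv import *
goal(.5395,-.177,.277,69.2)"
```

```text
t 13.975 pos [ 0.54   -0.1773  0.2771] yaw 69.12 tilt [ 2.1e-03 -9.0e-04 -1.0e+00] w 0.037594641372356616 F [-0.9  -2.38  5.74] M [-0.233 -0.122 -0.052] q [-0.51  0.63  1.69  0.    0.82 -0.15]
shift [ 0.0001 -0.0006  0.0001] turn -0.0015
```

{"api": "servo_tool", "payload": {"steps": [0.03, 0, 0, 0, -0.05, 0.03, 0, 0, 0, -0.1, 0.03, 0, 0, 0, -0.1]}}

```text
time: 14.35
position: [0.5401, -0.1774, 0.2771]
tool_rot: [0.794, 0.608, 0.001, 0.001]
ft_force: [0.8, -2.3, 5.6]
grip_width: 0.038
```

{"api": "servo_tool", "payload": {"steps": [0.03, 0, 0, 0, -0.05, 0.03, 0, 0, 0, -0.1, 0.03, 0, 0, 0, -0.1]}}

```text
time: 14.72
position: [0.5402, -0.1773, 0.2771]
tool_rot: [0.763, 0.646, 0.001, 0.001]
ft_force: [0.2, -1.3, 5.1]
grip_width: 0.0379
```

{"api": "servo_tool", "payload": {"steps": [0.03, 0, 0, 0, -0.05, 0.03, 0, 0, 0, -0.1, 0.03, 0, 0, 0, -0.1]}}

```text
time: 15.1
position: [0.5403, -0.1772, 0.2771]
tool_rot: [0.73, 0.684, 0.001, 0.001]
ft_force: [1.6, 0.7, 4.7]
grip_width: 0.0378
```

{"api": "servo_tool", "payload": {"steps": [0.03, 0, 0, 0, -0.05, 0.03, 0, 0, 0, -0.1, 0.03, 0, 0, 0, -0.1]}}

```text
time: 15.48
position: [0.5403, -0.1772, 0.2771]
tool_rot: [0.695, 0.719, 0.001, 0.001]
ft_force: [2.6, -0.0, 5.1]
grip_width: 0.038
```

{"api": "servo_tool", "payload": {"steps": [0.03, 0, 0, 0, -0.05, 0.03, 0, 0, 0, -0.1, 0.03, 0, 0, 0, -0.1]}}

```text
time: 15.85
position: [0.5404, -0.1773, 0.2771]
tool_rot: [0.658, 0.753, 0.001, 0.002]
ft_force: [2.8, -0.4, 5.4]
grip_width: 0.0379
```

{"api": "servo_tool", "payload": {"steps": [0.03, 0, 0, 0, -0.05, 0.03, 0, 0, 0, -0.1, 0.03, 0, 0, 0, -0.1]}}

```text
time: 16.23
position: [0.5404, -0.1774, 0.2771]
tool_rot: [0.62, 0.785, 0.001, 0.002]
ft_force: [1.5, -0.1, 4.9]
grip_width: 0.0382
```

{"api": "servo_tool", "payload": {"steps": [0.03, 0, 0, 0, -0.05, 0.03, 0, 0, 0, -0.1, 0.03, 0, 0, 0, -0.1]}}

```text
time: 16.6
position: [0.5404, -0.1775, 0.2772]
tool_rot: [0.58, 0.815, 0.0, 0.002]
ft_force: [1.6, -1.0, 5.8]
grip_width: 0.0378
```

{"api": "servo_tool", "payload": {"steps": [0.03, 0, 0, 0, -0.05, 0.03, 0, 0, 0, -0.1, 0.03, 0, 0, 0, -0.1]}}

```text
time: 16.98
position: [0.5404, -0.1774, 0.2772]
tool_rot: [0.538, 0.843, 0.0, 0.002]
ft_force: [3.4, -0.4, 5.4]
grip_width: 0.0377
```

{"api": "servo_tool", "payload": {"steps": [0.03, 0, 0, 0, -0.05, 0.03, 0, 0, 0, -0.1, 0.03, 0, 0, 0, -0.1]}}

```text
time: 17.35
position: [0.5405, -0.1774, 0.2772]
tool_rot: [0.495, 0.869, 0.0, 0.002]
ft_force: [3.2, 0.4, 5.7]
grip_width: 0.0378
```

{"api": "servo_tool", "payload": {"steps": [0.03, 0, 0, 0, -0.05, 0.03, 0, 0, 0, -0.1, 0.03, 0, 0, 0, -0.1]}}

```text
time: 17.73
position: [0.5405, -0.1774, 0.2772]
tool_rot: [0.451, 0.892, 0.0, 0.002]
ft_force: [2.4, -0.7, 5.6]
grip_width: 0.0379
```

{"api": "servo_tool", "payload": {"steps": [0.03, 0, 0, 0, -0.05, 0.03, 0, 0, 0, -0.1, 0.03, 0, 0, 0, -0.1]}}

```text
time: 18.1
position: [0.5406, -0.1773, 0.2771]
tool_rot: [0.406, 0.914, 0.0, 0.002]
ft_force: [4.1, -0.7, 5.0]
grip_width: 0.038
```

{"api": "servo_tool", "payload": {"steps": [0.03, 0, 0, 0, -0.05, 0.03, 0, 0, 0, -0.1, 0.03, 0, 0, 0, -0.1]}}

```text
time: 18.48
position: [0.5405, -0.1773, 0.2771]
tool_rot: [0.36, 0.933, 0.0, 0.002]
ft_force: [3.3, 1.0, 6.0]
grip_width: 0.0381
```

{"api": "servo_tool", "payload": {"steps": [0.03, 0, 0, 0, -0.05, 0.03, 0, 0, 0, -0.1, 0.03, 0, 0, 0, -0.1]}}

```text
time: 18.85
position: [0.5405, -0.1772, 0.2771]
tool_rot: [0.313, 0.95, 0.0, 0.002]
ft_force: [4.1, 0.1, 5.5]
grip_width: 0.0378
```

```bash
python3 -c "
from mv import *
goal(.5395,-.177,.277,69.2)
s=camera('scene');np.save('s4.npy',s,allow_pickle=True)
cv2.imwrite('pics/o4.png',cv2.convertScaleAbs(cv2.resize(s['pixels'][168:230,178:258],None,fx=9,fy=9,interpolation=cv2.INTER_CUBIC),alpha=1.5))"
```

```text
t 18.85 pos [ 0.5405 -0.1772  0.2771] yaw 143.5 tilt [ 3.7e-03 -9.0e-04 -1.0e+00] w 0.037848939151403097 F [4.07 0.13 5.48] M [ 0.17  -0.962 -0.029] q [-0.51  0.63  1.68  0.    0.82 -1.45]
shift [ 0.0009 -0.0004  0.0001] turn 1.2968
```

View pics/o4.png

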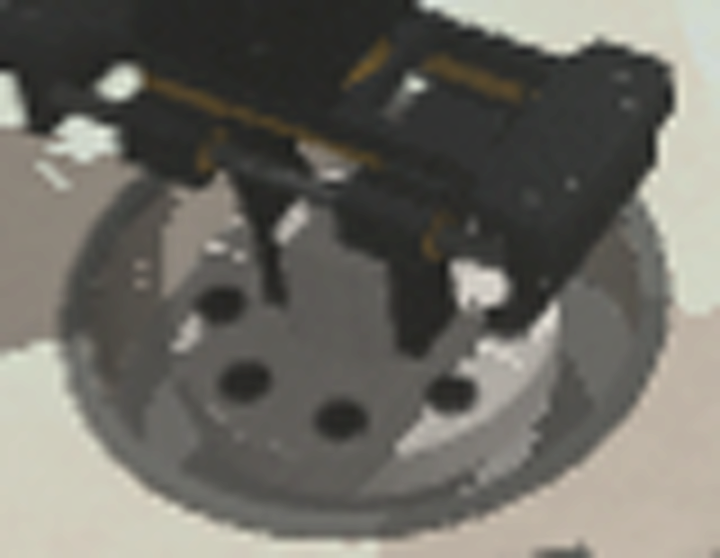

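```bash
cat > avg.py <<'E'
from h import *
def avg(n=8):
    F=[];M=[]
    for i in range(n):
        o=get_obs();F.append(o["ft_force"]);M.append(o["moment"]);camera("top")
    F=np.array(F);M=np.array(M);print("t",o["time"],"pos",np.round(o["position"],4),"F",F.mean(0).round(2),F.std(0).round(2),"M",M.mean(0).round(3),M.std(0).round(3),"w",round(o["grip_width"],4))
E
python3 -c "
from avg import *
avg()"
```

```text
t 19.25 pos [ 0.5404 -0.1772  0.2771] F [4.   0.08 5.5 ] [0.42 0.45 0.78] M [ 0.143 -0.991 -0.045] [0.027 0.028 0.033] w 0.0381
```

No drop over keyway yaw 142° to 233°, and the lateral load has built up to about 4 N in x. The press point needs locating, so I'll lift clear, recentre and measure the baseline moment.

{"api": "servo_tool", "payload": {"steps": [0.03, 0, 0, -0.002, 0, 0.03, -0.0008, 0.0006, -0.003, 0, 0.03, -0.0008, 0.0006, -0.003, 0, 0.03, -0.0008, 0.0006, -0.003, 0]}}

```text
time: 19.8
position: [0.5401, -0.1768, 0.2788]
tool_rot: [0.312, 0.95, 0.0, -0.001]
ft_force: [2.7, -0.0, -6.0]
grip_width: 0.0379
```

```bash
python3 -c "
from avg import *
avg(6)"
```

```text
t 20.05 pos [ 0.54   -0.1768  0.2793] F [ 2.63  0.57 -5.55] [0.4  0.31 0.61] M [ 0.138 -0.629  0.026] [0.043 0.07  0.018] w 0.0379
```

{"api": "servo_tool", "payload": {"steps": [0.03, -0.0008, 0.0006, 0, 0, 0.03, -0.0012, 0.0009, 0, 0, 0.03, -0.0012, 0.0009, 0, 0]}}

```text
time: 20.48
position: [0.5417, -0.1771, 0.2796]
tool_rot: [0.312, 0.95, -0.0, -0.001]
ft_force: [-0.3, 1.3, -3.6]
grip_width: 0.0377
```

```bash
python3 -c "
from avg import *
avg(6)"
```

```text
t 20.725 pos [ 0.5417 -0.177   0.2795] F [-0.46  0.36 -3.33] [0.21 0.58 0.34] M [ 0.042 -0.034  0.007] [0.018 0.039 0.039] w 0.038
```

{"api": "servo_tool", "payload": {"steps": [0.03, 0, 0, 0.001, 0, 0.03, 0, 0, 0.002, 0, 0.03, 0, 0, 0.0026, 0, 0.03, 0, 0, 0.003, 0, 0.03, 0, 0, 0.003, 0]}}

```text
time: 21.4
position: [0.5418, -0.1769, 0.2771]
tool_rot: [0.312, 0.95, 0.0, -0.0]
ft_force: [-3.8, 0.4, 5.1]
grip_width: 0.0378
```

```bash
python3 -c "
from avg import *
avg(6)"
```

```text
t 21.65 pos [ 0.5418 -0.1769  0.2772] F [-3.78  1.13  5.68] [0.34 0.79 0.3 ] M [0.368 0.578 0.029] [0.023 0.018 0.034] w 0.0379
```

{"api": "servo_tool", "payload": {"steps": [0.03, 0.0008, -0.0003, 0, 0, 0.03, 0.0008, -0.0003, 0, 0, 0.03, 0.0008, -0.0003, 0, 0]}}

```text
time: 22.08
position: [0.5414, -0.1768, 0.2771]
tool_rot: [0.312, 0.95, 0.0, 0.001]
ft_force: [-2.4, 2.7, 6.2]
grip_width: 0.0375
```

```bash
python3 -c "
from avg import *
avg(6)
from mv import *
goal(.5395,-.177,.277,140)"
```

```text
t 22.325 pos [ 0.5414 -0.1768  0.2771] F [-2.52  1.72  5.76] [0.29 0.56 0.31] M [0.416 0.297 0.005] [0.017 0.02  0.021] w 0.0379
t 22.375 pos [ 0.5414 -0.1769  0.2771] yaw 143.68 tilt [ 1.1e-03 -3.0e-04 -1.0e+00] w 0.037811745499639185 F [-2.2   1.27  5.04] M [0.426 0.297 0.052] q [-0.51  0.63  1.68  0.    0.83 -1.45]
shift [ 0.0015 -0.0013  0.0001] turn 0.0642
```

```bash
python3 - <<'E'
from wf import *
s=np.load("s4.npy",allow_pickle=True).item()
w=(np.array([(220,303),(246,382),(341,419),(451,393)])+.5)/9-.5+[178,168]
for z in(.078,.082,.086,.090,.094,.098): print(z,wells(s,w,z))
E
```

```text
0.078 (array([ 0.5269, -0.1762]), np.float64(31.237420356136177), np.float64(0.031018562925537188))
0.082 (array([ 0.5305, -0.1761]), np.float64(31.17900038994682), np.float64(0.017466190368165786))
0.086 (array([ 0.5341, -0.1759]), np.float64(31.120018906238744), np.float64(0.01415938966867672))
0.09 (array([ 0.5378, -0.1758]), np.float64(31.060468275908566), np.float64(0.021383145746452527))
0.094 (array([ 0.5414, -0.1757]), np.float64(31.000341138275562), np.float64(0.03943037173808767))
0.098 (array([ 0.545 , -0.1756]), np.float64(30.939629598371663), np.float64(0.06860215503263611))
```

```bash
python3 - <<'E'
from h import *
s=np.load("s.npy",allow_pickle=True).item();t=np.load("t.npy",allow_pickle=True).item()
C=np.array([.539,-.175])
for p in[(221.2,208.8),(221.5,208.5),(221,209)]:
    q=atz(s,p,.074);d=q[:2]-C;print(p,q,np.hypot(*d),np.degrees(np.arctan2(d[1],d[0])))
# key overlays at several angles
k=16
out=[]
for A in(0,15,30,45):
    row=[]
    for c,x0,y0 in((s,204,192),(t,322,220)):
        im=cv2.convertScaleAbs(cv2.resize(c["pixels"][y0:y0+28,x0:x0+28],None,fx=k,fy=k,interpolation=cv2.INTER_CUBIC),alpha=1.6 if c is s else 1.1)
        if A>=0:
            a=np.radians(A);u=np.array([np.cos(a),np.sin(a)]);v=np.array([-u[1],u[0]])
            pts=[C+u*r+v*w for r,w in((.0095,-.003),(.0145,-.003),(.0145,.003),(.0095,.003))]
            for z,col in((.074,(0,255,0)),(.062,(0,0,255))):
                q=(proj(c,[[*p,z] for p in pts])+.5-[x0,y0])*k-.5
                cv2.polylines(im,[np.round(q).astype(int)],True,col,1)
        row.append(im[80:430])
    out.append(cv2.resize(np.hstack(row),(400,156)))
raw=np.hstack([cv2.convertScaleAbs(cv2.resize(s["pixels"][192:220,204:232],None,fx=14,fy=14,interpolation=cv2.INTER_NEAREST),alpha=2),cv2.resize(t["pixels"][220:248,322:350],None,fx=14,fy=14,interpolation=cv2.INTER_NEAREST)])
cv2.imwrite("pics/k1.png",np.vstack([np.hstack(out[:2]),np.hstack(out[2:])]));cv2.imwrite("pics/k0.png",raw)
E
```

```text
(221.2, 208.8) [ 0.55023531 -0.16929904  0.074     ] 0.01259893101691477 26.903891795593815
(221.5, 208.5) [ 0.5492523 -0.1683547  0.074    ] 0.012217595997767996 32.950356724849115
(221, 209) [ 0.55088993 -0.16992794  0.074     ] 0.012926574635711617 23.102358626157613
```

View pics/k1.png

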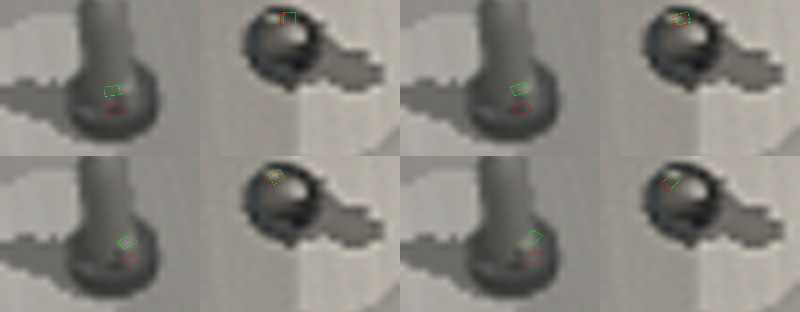

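View pics/k0.png

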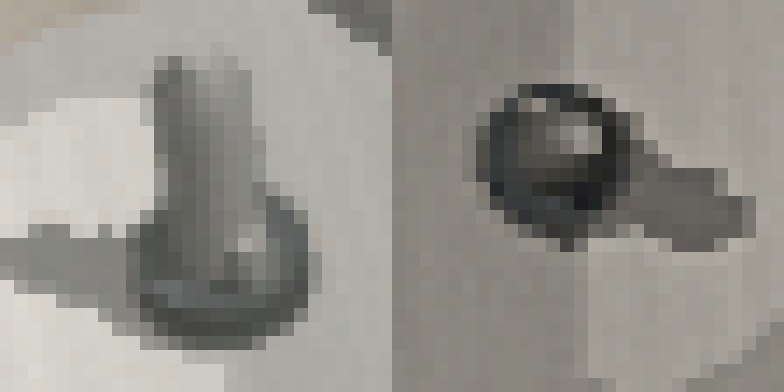

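The pictures and the wrist moments agree that the key stands on the robot-far side. A bright key top shows at scene pixel (221,209) and top pixel (332,227), both giving about +28° at 12–13 mm radius, and the press point works out at about +x too. So the machine's x axis is opposite to how I read the panel. I'll lift clear and turn back to keyway ≈ 28°.

{"api": "servo_tool", "payload": {"steps": [0.03, 0, 0, -0.002, 0, 0.03, 0.0009, -0.0001, -0.004, 0, 0.03, 0.0009, -0.0001, -0.004, 0.15, 0.03, 0.0009, -0.0001, -0.004, 0.33, 0.03, 0.0009, -0.0001, -0.004, 0.51, 0.03, 0.0009, -0.0001, -0.004, 0.69, 0.03, 0.0009, -0.0001, -0.004, 0.87, 0.03, 0.0009, -0.0001, -0.004, 1.05, 0.03, 0.0009, -0.0001, -0.004, 1.23, 0.03, 0.0009, -0.0001, -0.004, 1.41, 0.03, 0.0009, -0.0001, -0.004, 1.59, 0.03, 0.0009, -0.0001, -0.004, 1.59]}}

```text
time: 23.88
position: [0.5402, -0.1766, 0.2801]
tool_rot: [0.896, 0.444, -0.0, -0.0]
ft_force: [-2.1, -0.8, -4.3]
grip_width: 0.0377
```

```bash
python3 -c "
from mv import *
goal(.5402,-.1762,.2795,-62)"
```

```text
t 23.875 pos [ 0.5402 -0.1766  0.2801] yaw 52.72 tilt [-1.e-03 -1.e-04 -1.e+00] w 0.03770880626403557 F [-2.12 -0.76 -4.28] M [-0.198  0.221  0.055] q [-0.51  0.63  1.68 -0.    0.83  0.14]
shift [ 0.0003 -0.0002  0.0006] turn 2.0022
```

{"api": "servo_tool", "payload": {"steps": [0.03, -0.0001, -0.0006, 0, 0.12, 0.03, -0.0001, -0.0006, 0, 0.3, 0.03, -0.0001, -0.0006, 0, 0.48, 0.03, -0.0001, -0.0006, 0, 0.66, 0.03, -0.0001, -0.0006, 0, 0.84, 0.03, -0.0001, -0.0006, 0, 1.02, 0.03, -0.0001, -0.0006, 0, 1.2, 0.03, -0.0001, -0.0006, 0, 1.38, 0.03, -0.0001, -0.0006, 0, 1.56, 0.03, -0.0001, -0.0006, 0, 1.72, 0.03, -0.0001, -0.0006, 0, 1.86, 0.03, -0.0001, -0.0006, 0, 2.0]}}

```text
time: 25.38
position: [0.5396, -0.1757, 0.2801]
tool_rot: [0.857, -0.516, -0.001, -0.0]
ft_force: [-1.2, -0.0, -3.4]
grip_width: 0.0378
```

```bash
python3 -c "
from avg import *
avg(4)
from mv import *
goal(.5397,-.1762,.2775,-62)"
```

```text
t 25.525 pos [ 0.5397 -0.1757  0.2802] F [-0.59  1.28 -4.01] [0.9  0.75 0.67] M [0.366 0.099 0.017] [0.059 0.041 0.005] w 0.0376
t 25.575 pos [ 0.5397 -0.1757  0.2802] yaw -61.78 tilt [-8.0e-04  1.1e-03 -1.0e+00] w 0.03796695305854566 F [-0.51  2.31 -4.58] M [ 0.405  0.101 -0.001] q [-0.51  0.62  1.68  0.    0.83  2.14]
shift [0.0005 0.0002 0.0027] turn 0.0038
```

{"api": "servo_tool", "payload": {"steps": [0.03, -0.0007, -0.0001, 0, 0, 0.03, -0.0007, -0.0001, 0.001, 0, 0.03, -0.0007, -0.0001, 0.002, 0, 0.03, -0.0007, -0.0001, 0.0025, 0, 0.03, -0.0007, -0.0001, 0.0031, 0, 0.03, -0.0007, -0.0001, 0.0035, 0, 0.03, -0.0007, -0.0001, 0.0035, 0]}}

```text
time: 26.45
position: [0.5396, -0.1754, 0.2772]
tool_rot: [0.857, -0.515, 0.0, -0.0]
ft_force: [-0.7, 1.9, -1.8]
grip_width: 0.0381
```

```bash
python3 -c "
from avg import *
avg(4)
from mv import *
goal(.5397,-.1762,.2755,-62)"
```

```text
t 26.6 pos [ 0.5396 -0.1754  0.2772] F [-0.82  2.06 -1.53] [0.19 0.3  0.23] M [0.457 0.145 0.032] [0.018 0.011 0.019] w 0.0378
t 26.65 pos [ 0.5396 -0.1754  0.2772] yaw -62.0 tilt [ 2.e-04 -0.e+00 -1.e+00] w 0.0376130324079568 F [ 0.36  1.66 -0.83] M [0.428 0.098 0.017] q [-0.51  0.63  1.69  0.    0.83  2.14]
shift [0.0007 0.0003 0.0017] turn -0.0001
```

{"api": "servo_tool", "payload": {"steps": [0.03, -0.0004, -0.0002, 0.0003, 0, 0.03, -0.0004, -0.0002, 0.0005, 0, 0.03, -0.0004, -0.0002, 0.0005, -0.03, 0.03, -0.0004, -0.0002, 0.0005, -0.06, 0.03, -0.0004, -0.0002, 0.0005, -0.06]}}

```text
time: 27.28
position: [0.5397, -0.1752, 0.2766]
tool_rot: [0.872, -0.489, 0.0, 0.0]
ft_force: [-0.2, 0.6, -4.2]
grip_width: 0.038
```

{"api": "servo_tool", "payload": {"steps": [0.03, 0, 0, 0, -0.03, 0.03, 0, 0, 0, -0.06, 0.03, 0, 0, 0, -0.06]}}

```text
time: 27.65
position: [0.5396, -0.175, 0.2766]
tool_rot: [0.887, -0.463, 0.0, 0.0]
ft_force: [0.9, 0.6, -3.8]
grip_width: 0.0378
```

Fz is back to the bare weight (−4 N) at z = 0.2766, where it pressed before, so the keyway is over the key. I'll lower carefully.

{"api": "servo_tool", "payload": {"steps": [0.03, 0, 0, 0.0005, 0, 0.03, 0, 0, 0.001, 0, 0.03, 0, 0, 0.001, 0]}}

```text
time: 28.02
position: [0.5396, -0.175, 0.2755]
tool_rot: [0.886, -0.463, -0.0, -0.0]
ft_force: [0.0, -0.7, -3.1]
grip_width: 0.0376
```

```bash
python3 -c "
from avg import *
avg(4)"
```

```text
t 28.175 pos [ 0.5396 -0.175   0.2756] F [ 0.16 -0.38 -3.39] [0.34 0.41 0.4 ] M [0.079 0.031 0.002] [0.042 0.019 0.015] w 0.0382
```

{"api": "servo_tool", "payload": {"steps": [0.03, 0, 0, 0.001, 0, 0.03, 0, 0, 0.002, 0, 0.03, 0, 0, 0.003, 0, 0.03, 0, 0, 0.004, 0, 0.03, 0, 0, 0.004, 0]}}

```text
time: 28.85
position: [0.5395, -0.175, 0.2715]
tool_rot: [0.886, -0.463, -0.0, -0.0]
ft_force: [-0.8, 0.2, -3.3]
grip_width: 0.0381
```

{"api": "servo_tool", "payload": {"steps": [0.03, 0, 0, 0.001, 0, 0.03, 0, 0, 0.002, 0, 0.03, 0, 0, 0.003, 0, 0.03, 0, 0, 0.004, 0, 0.03, 0, 0, 0.004, 0]}}

```text
time: 29.48
position: [0.5396, -0.175, 0.2675]
tool_rot: [0.886, -0.463, -0.0, -0.0]
ft_force: [0.5, 1.3, -3.9]
grip_width: 0.0382
```

```bash
python3 -c "
from avg import *
avg(3)"
```

```text
t 29.575 pos [ 0.5396 -0.175   0.2676] F [ 0.16  0.67 -3.89] [0.35 0.59 0.08] M [0.075 0.    0.01 ] [0.043 0.005 0.004] w 0.0378
```

{"api": "servo_tool", "payload": {"steps": [0.03, 0, 0, 0.0006, 0, 0.03, 0, 0, 0.0012, 0, 0.03, 0, 0, 0.0016, 0, 0.03, 0, 0, 0.0018, 0, 0.03, 0, 0, 0.0018, 0]}}

```text
time: 30.25
position: [0.5396, -0.175, 0.2658]
tool_rot: [0.886, -0.463, -0.0, 0.0]
ft_force: [-0.2, -0.6, -4.3]
grip_width: 0.0381
```

{"api": "servo_tool", "payload": {"steps": [0.03, 0, 0, 0.0003, 0, 0.03, 0, 0, 0.0005, 0, 0.03, 0, 0, 0.0005, 0]}}

```text
time: 30.62
position: [0.5396, -0.175, 0.2657]
tool_rot: [0.886, -0.463, 0.0, 0.0]
ft_force: [-1.8, 1.2, 1.3]
grip_width: 0.0378
```

The seat was met at TCP z = 0.2657, 11.8 mm below the key contact. I'll ease the load and open the jaws.

{"api": "servo_tool", "payload": {"steps": [0.03, 0, 0, -0.0003, 0, 0.039, 0, 0, -0.0003, 0, 0.042, 0, 0, -0.0003, 0, 0.05, 0, 0, -0.0003, 0, 0.058, 0, 0, -0.0003, 0, 0.058, 0, 0, -0.0003, 0, 0.058, 0, 0, -0.0003, 0]}}

```text
time: 31.5
position: [0.5396, -0.175, 0.2656]
tool_rot: [0.886, -0.463, 0.0, -0.0]
ft_force: [0.1, -0.4, 0.0]
grip_width: 0.0576
```

```bash
python3 -c "
from avg import *
avg(3)
s=camera('scene');np.save('s5.npy',s,allow_pickle=True)
cv2.imwrite('pics/o5.png',cv2.convertScaleAbs(cv2.resize(s['pixels'][168:230,178:258],None,fx=9,fy=9,interpolation=cv2.INTER_CUBIC),alpha=1.5))"
```

```text
t 31.6 pos [ 0.5396 -0.175   0.2656] F [ 0.39 -0.14 -0.22] [0.23 0.17 0.52] M [ 0.106  0.016 -0.015] [0.012 0.017 0.059] w 0.058
```

View pics/o5.png

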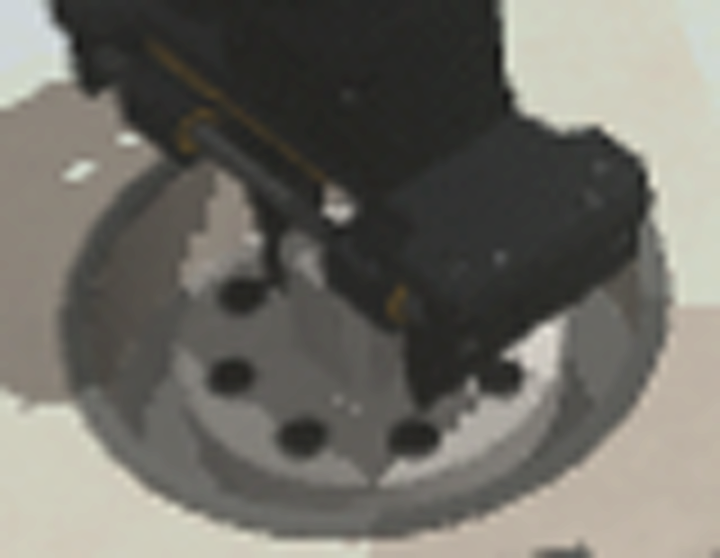

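The jaws are open with no force on the wrist, and the rotor sits low in the bowl. I'll retreat straight up, then sideways for a clear look.

{"api": "servo_tool", "payload": {"steps": [0.058, 0, 0, -0.01, 0, 0.058, 0, 0, -0.03, 0, 0.058, 0, 0, -0.06, 0, 0.058, 0, 0, -0.1, 0, 0.058, 0, 0, -0.13, 0, 0.058, 0, -0.05, -0.15, 0, 0.058, -0.06, -0.1, -0.15, 0, 0.058, -0.11, -0.13, -0.15, 0, 0.058, -0.16, -0.16, -0.15, 0, 0.058, -0.2, -0.16, -0.15, 0, 0.058, -0.2, -0.16, -0.15, 0, 0.058, -0.2, -0.16, -0.15, 0]}}

```text
time: 33.2
position: [0.5567, 0.0804, 0.4163]
tool_rot: [0.887, -0.463, 0.001, -0.0]
ft_force: [0.4, 0.0, 1.1]
grip_width: 0.0582
```

```bash
python3 -c "
from avg import *
avg(2)
s=camera('scene');t=camera('top');np.save('s6.npy',s,allow_pickle=True);np.save('t6.npy',t,allow_pickle=True)
cv2.imwrite('pics/full6.png',np.hstack([cv2.resize(s['pixels'],(400,300)),cv2.resize(t['pixels'],(400,300))]))
a=cv2.resize(s['pixels'][165:235,175:265],(400,311),interpolation=cv2.INTER_CUBIC);b=cv2.resize(t['pixels'][195:265,290:380],(400,311),interpolation=cv2.INTER_CUBIC)
cv2.imwrite('pics/c6.png',np.hstack([cv2.convertScaleAbs(a,alpha=1.4),b]))"
```

```text
t 33.25 pos [0.5571 0.0798 0.4162] F [ 0.43 -0.4   0.22] [0.06 0.4  0.89] M [ 0.071  0.003 -0.054] [0.031 0.003 0.018] w 0.0581
```

View pics/full6.png

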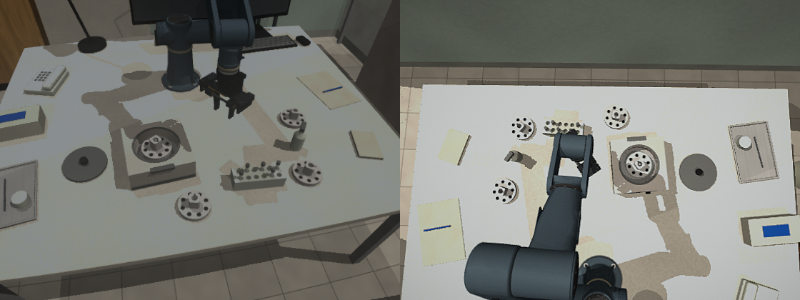

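View pics/c6.png

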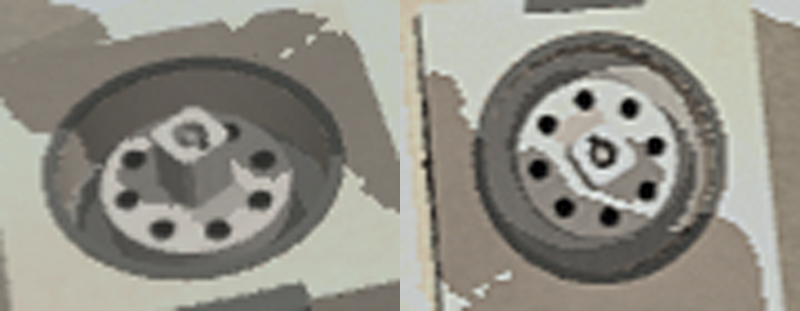

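```bash
python3 - <<'E'
from h import *
from scipy.optimize import least_squares
s=np.load("s6.npy",allow_pickle=True).item();t=np.load("t6.npy",allow_pickle=True).item()
sc=400/90
sw=(np.array([(134,160),(128,200),(163,229),(218,229),(259,199),(263,159),(231,131)])+.5)/sc-.5+[175,165]
tw=(np.array([(184,100),(229,107),(255,146),(248,190),(209,217),(164,208),(139,169),(148,125)])+.5)/sc-.5+[290,195]
def m(p):
    x,y,z,th,gx,gy=p;out=[];a=th+np.arange(8)*np.pi/4
    X=.0452*np.cos(a);Y=.0452*np.sin(a)
    for c,w in((t,tw),(s,sw)):
        q=proj(c,np.c_[x+X,y+Y,z+gx*X+gy*Y]);d=np.linalg.norm(w[:,None]-q[None],axis=2);out.append((w-q[d.argmin(1)]).ravel())
    return np.concatenate(out)
b=min((least_squares(m,[.54,-.175,.08,q,0,0]) for q in np.radians([5,15,25,35])),key=lambda r:r.cost)
print(b.x.round(4),np.degrees(b.x[3])%45,b.cost)
E
```

```text
[ 0.54   -0.1743  0.0801  0.2108  0.0074  0.0208] 12.07571424771353 0.47745774265596724
```

The two-view fit gives the disc top at z = 0.0801, so the underside is at 0.0621, centred at (0.540, −0.174). The rotor is home and the bystanders look untouched. Handing in.

```bash
python3 -c "
from rig import hand_in,get_obs
print(get_obs()['time']); print(hand_in())"
```

```text
33.4
the job is handed in; nothing more can be done
None
```

The rotor is on the centrifuge, seated over its key and let go; I handed the job in at 33.4 s, and `hand_in` gives no verdict.

**What I did:**
- I gripped the nearest rotor by its hub and threaded it over the shaft until it rested on the key, with TCP z at about 0.2775 m.
- My first turning sweep, keyway from 142° to 233°, found nothing.
- The wrist moments and a closer look at both pictures put the key on the opposite side, at about +28°. I lifted clear, turned there, and the rotor dropped in with the keyway between about 31° and 35°.
- I lowered it 11.8 mm onto the seat, opened the jaws and backed off.

**Last checks:**
- **Position:** a fit of the tube wells in both views puts the rotor's underside at 0.0621 m, against a seat height of 0.062 m. Its centre is at (0.540, −0.174), within about 1 mm of my measured shaft axis.
- **Level:** the fit gave a tilt of about 0.02 rad. That is under the 0.05 rad limit and probably mostly reading error.
- **Forces:** the highest contact force I inferred, from readings at the end of each move, was about 11 N.
- **Bystanders:** the lid, rack and spray bottle look unmoved in the final pictures; I did not re-measure them. The arm stood clear and touching nothing.

**What disagreed:** I took the shaft's x axis to point away from the grey panel, toward the robot. The key was on the panel side instead, so either I read the panel wrongly or the description does not match the scene.

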